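# Hold the filter pot's bayonet lid at its bleed position

## Robot

A 6-joint arm with a two-finger parallel gripper is mounted at the origin on the work surface. World frame = base frame: x ahead of the robot, y to its left, z up, the work surface at z = 0. Lengths are in m, angles in rad, forces in N, time in s.
With the tool pointing down it reaches from about 0.25 to 0.725 m from the base axis. Payload 4 kg.
Tool frame: the origin (TCP) lies midway between the tips of the shut fingers; the grasp point (between the pads) lies grip_point_offset behind it (grip_point_offset is the distance from the TCP to the grasp point, in m); z points along the fingers, y is the line along which they close (so a half turn about z gives the same grasp; the last joint's range is limited). The gripper opens to 85 mm and grips with 20 to 120 N. Pads are 22 mm wide; open, the fingers measure 114 mm over their backs; the gripper's body (76 mm by 85 mm) begins 54 mm behind the grasp point. The pads swing forward as they close: fully open they stand 13 mm farther back than shut.
Start: joints at [1.237, 0.241, 0.005, 1.335, 0, 1.571], TCP at [0.164, 0.472, 0.231] pointing down, gripper open.
Joint ranges: [-2.72, 2.72], [-1.05, 1.87], [-1.09, 1.28], [-1.99, 2.15], [-1.42, 1.44], [-3.14, 3.14]. Speed limits (rad/s): [2.79, 2.79, 3.14, 3.14, 3.14, 3.14].

## Interface

Orientations are given as a unit quaternion [x, y, z, w].
In Python, from workcell import * gives the robot as it stands. The module is installed in compiled form; this text tells all that it offers.
- The arm moves only by the tool arm_command, never from a script. Its arguments are lists of equal length, an entry for each row: "slide": the shift along the tool's x, y, z in cm, a list of three; "spin": the turn about the tool's z in degrees. A call has exactly 5 rows; each row is the pose to reach, as a shift and turn from the pose commanded when the call began, along the tool's axes at that moment; what a row does not reach only later rows make up. A row lasts 1/8 s, in which the tool goes at most 62.5 mm and 10.7 degrees, less where a joint would pass 70% of its speed; a pose out of reach is approached as far as the arm can. A call with a gripper value outside its range is refused whole. "jaw" is the finger opening in cm, from 0 to 8.54, set as the call begins (left out, the last holds). The fingers move at their own pace and stop on an object; the grip force is fixed at half the most. Time passes only in rows, so rows that repeat a pose let the fingers close, or fill a call up. It gives the time, the measured TCP pose, the force, the opening and the grip force at its end, in the units of the state.
- get_obs(): the state, without advancing time (a new reading comes with each control period).
- camera(name): name is "scene" or "top"; returns a dict with "pixels" (420x560x3 uint8, red, green, blue), "range_z" (420x560 float32, m along the optical axis (not along the pixel's ray), 0 where there is no reading), "intrinsics" (3x3 intrinsics, pixels), "rvec" (rotation vector, rad) and "tvec" (3), from world to camera coordinates, as OpenCV has them. Camera axes: x right, y down, z forward; pixel columns grow to the right and rows downward; lengths in m; the calibration is good to about 2 mm. A picture is of the moment at which its call begins.
- job_done(): hands the job in; it is judged then, once.
Trained networks look in a picture, given as the dict that the camera call returned (one of the last four; its "shot" number tells which), for a name from the list of things; names that differ only in an ending like _2 or _b are one class to them, and where a whole thing is asked for, a point or a joint stands for the part that bears it (a point fixed in the world has none). Each returns a list of dicts, best first, with "confidence" (0 to 1); they miss things now and then, are a little off and sometimes report something else, mostly with a low value. They report only what shows in the picture. A call takes as long as a camera call. They do not tell look-alikes from the thing itself.
- recognise(picture, thing): "centre" ([column, row] in pixels, amid what is visible of it).
- landmark_of(picture, thing): "centre" ([column, row] in pixels: a listed point, or the origin of a listed thing).
The state is a dict: "clock": time; "joint_pos": joint angles; "joint_vel": joint speeds; "tau": joint torques, N m; "eef_pos": TCP position; "tool_rot": TCP orientation; "ft_force": force on the tool from outside, world axes, zero at the start; "ft_torque": the same for the moment, N m; "grip_width": finger opening in m; "grasp_force": force on a finger pad.
Only numpy, scipy, OpenCV 4.12 (cv2) and the standard library are available. Lean on these libraries where they do the work, as an engineer would, in place of code of your own. Each camera call takes 0.05 s, during which the arm holds its last target. There are 200 camera calls.

## Task

Pick the aluminium bayonet lid off the wooden parking block by its bar grip, line its two lugs up with the two entry slots in the mouth of the air filter pot and lower it until the lid lies flat on the rim. Then turn it clockwise (seen from above) to the bleed position, halfway to the lock and well before it clicks, so that the bar points at the single marks 45 degrees from the entry slots. The return spring would turn it back, so finish while still gripping the lid and holding it there; leave the tape measure, the wrench and the screw jar alone.

Things in the scene. Friction and masses are not known exactly. Their poses are not given: they have to be found in the camera images.
- lid: Loose bayonet lid, bare aluminium, 0.18 to 0.29 kg, upright in the parking block at the start. Origin on its axis at the underside of the disc (the face that lies on the pot's rim), z up. Disc 80 mm diameter, 8 mm thick (z 0 to 8 mm). Below it a plug of 48 mm diameter to z -16 mm, tapering to 34 mm at z -24 mm. x runs along the bar grip and through both lugs; the same after half a turn.
- lid_bar (a point): Where to pinch the lid's bar grip: on the lid's axis, 30 mm above the lid's origin. The bar runs along x (lid's axes): 64 mm long, 14 mm thick along y, from 8 to 38 mm above the lid's origin, standing on the disc. Fingers close across y.
- lid_lug (a point): Middle of one of the two lugs, 29 mm out along the lid's +x and 14 mm below the lid's origin; the other is across the axis at -x. Each is 14 mm wide (along y) and 7 mm high (10.5 to 17.5 mm below the lid's origin), its tip 33 mm from the axis.
- block: Fixed wooden parking block, 100 x 100 x 32 mm, with a round through hole of 71 mm diameter in which the lid's plug hangs at the start. Origin at the centre of its underside.
- pot_mouth (a point): Centre of the filter pot's mouth at the height of its flat rim, 80 mm above the bench; z up. x passes through both entry slots; the lid fits either way round. With lid x along this x the lid goes down until its origin is here. Pot: fixed, grey, 100 mm diameter on a 116 mm square foot. Mouth: 53 mm hole in an 8 mm thick steel flange; below it the bore is 72 mm wide.
- entry_slot (a point): One of the two entry slots in the flange, on the mouth's +x side, at rim height, 31 mm from the axis; the other is across the mouth. 19 mm wide, reaching out to 36 mm from the axis. A broad black mark (19 mm) lies on the rim outside each.
- bleed_mark (a point): Single thin black mark on the pot's rim, 45.5 mm from the axis, 45 degrees clockwise (seen from above, negative yaw) of the entry slot; another is across the mouth. The lid's bar must point at these. While it turns the lid stays down, its lugs passing under the flange.
- lock_mark (a point): Pair of thin black marks on the pot's rim, 90 degrees clockwise of the entry slot (another pair across the mouth): the locked position. The lock's spring balls begin to resist at about 70 degrees of lid turn and click in at 90 degrees.
- rotor (a joint): Spring return ring in the pot, pushed round by the lugs; rad, 0 at rest, growing as the lid turns clockwise. The lugs meet its pins after about 0.14 rad, so it reads 0.14 less than the lid's angle from the slots (0.65 at the bleed marks). It pushes back with 0.036 N m plus 0.09 N m per rad (0.1 N m at the bleed marks) and turns the lid most of the way back if let go.
- tape_measure: Yellow tape measure, 66 x 34 x 62 mm, standing on the bench; bystander. Origin at the centre of its underside.
- wrench: Steel wrench, 170 mm long, lying on the bench; bystander. Origin at the middle of its underside.
- screw_jar: Closed glass jar, 64 mm diameter, 85 mm high; bystander. Origin at the centre of its underside.
There are look-alikes about, which are no part of the job. What is shaped like the lid but pink or red is not meant. Of the things that look like the block, the smaller one is meant.

How it is judged:
On the way, in this order (a step that is already met when the one before it is completed fails the run):
1. the lid is carried by the gripper, clear of the parking block (z of lid in the frame of block above 0.06 m and contact force between the fingers and lid above 1 N), for 0.1 s.
2. the lid lies flat on the pot's rim with its lugs through the entry slots, not yet turned far (z of lid in the frame of pot_mouth below 0.004 m and horizontal distance between lid and pot_mouth below 0.006 m and angle between the z axis of lid and the z axis of pot_mouth, either way round below 0.1 rad and value of joint rotor below 0.35 rad), for 0.05 s.
At the end, for the whole second after the job is handed in: The lid lies on the pot's rim (within 4 mm in height, 6 mm sideways, 0.1 rad of tilt), turned clockwise to 45 degrees (within 10 degrees) from the entry slots with the return ring pushed round with it, still, and still gripped by the fingers (over 2 N) (z of lid in the frame of pot_mouth between -0.004 and 0.004 m and horizontal distance between lid and pot_mouth below 0.006 m and angle between the z axis of lid and the z axis of pot_mouth, either way round below 0.1 rad and angle between the x axis of lid and the x axis of pot_mouth, either way round between 0.61 and 0.96 rad and value of joint rotor between 0.4 and 0.9 rad and contact force between the fingers and lid above 2 N and angular speed of lid below 0.2 rad/s); the arm keeps its last pose, push and grip.
It fails at once if the lid is turned on into the lock's click (value of joint rotor above 1.2 rad).
It fails at once if the tape measure is disturbed (distance of tape_measure from where it was at the start of the episode above 0.03 m).
It fails at once if the wrench is disturbed (distance of wrench from where it was at the start of the episode above 0.03 m).
It fails at once if the screw jar is disturbed (distance of screw_jar from where it was at the start of the episode above 0.03 m).
It also fails if it takes over 48 s, if anything falls off the work surface, if the arm or the gripper's body presses on something with over 40 N, if the wrist force passes 120 N, or if a joint passes its speed limit or range.

## Working session

There is one attempt and no reset: what is moved stays moved. The work goes in short steps, Python scripts to look and compute and a tool call to move; the robot and the scene stay as the last step left them, time stands still between calls to the robot, and variables do not carry over. Pictures are saved under pics/ and viewed, at most 10 in all, crops included, and the job is handed in when it is done.

Besides the shell and the picture viewer there is one more tool, called after "Emit:" as name(argument=value, ...) on one line, values as JSON. arm_command: Moves the arm, as the interface text tells. Its arguments: {"type":"object","properties":{"slide":{"type":"array","items":{"type":"array","items":{"type":"number"}}},"spin":{"type":"array","items":{"type":"number"}},"jaw":{"type":"number"}},"required":["slide","spin"]}

```bash
mkdir -p pics
cat > h.py <<'E'
from workcell import *
import numpy as np, cv2
def world(p,uv,z=None):
    K=np.array(p["intrinsics"]);R=cv2.Rodrigues(np.array(p["rvec"],float))[0];t=np.array(p["tvec"],float).ravel()
    u,v=uv; ray=np.linalg.inv(K)@[u,v,1]
    if z is None:
        d=p["range_z"][int(round(v)),int(round(u))]; return R.T@(ray*d-t)
    c=-R.T@t; r=R.T@ray; return c+r*(z-c[2])/r[2]
def cloud(p):
    K=np.array(p["intrinsics"]);R=cv2.Rodrigues(np.array(p["rvec"],float))[0];t=np.array(p["tvec"],float).ravel()
    h,w=p["range_z"].shape; u,v=np.meshgrid(np.arange(w),np.arange(h)); d=p["range_z"]
    c=np.stack([(u-K[0,2])/K[0,0]*d,(v-K[1,2])/K[1,1]*d,d],-1)
    return (c-t)@R
def save(n,img): cv2.imwrite(f"pics/{n}.png",cv2.cvtColor(img,cv2.COLOR_RGB2BGR))
E
python3 - <<'E'
from h import *
np.set_printoptions(precision=4,suppress=True)
o=get_obs(); print({k:np.round(v,3) for k,v in o.items()})
for c in ["top","scene"]:
    p=camera(c); save(c,p["pixels"])
    R=cv2.Rodrigues(np.array(p["rvec"],float))[0]; print(c,-R.T@np.array(p["tvec"]).ravel(), R[2],p["intrinsics"][0][0])
    for th,z in [("lid",None),("lid_bar",.03+.032),("lid_lug",None),("block",0),("pot_mouth",.08),("entry_slot",.08),("bleed_mark",.08),("lock_mark",.08),("tape_measure",0),("wrench",0),("screw_jar",0)]:
        for d in landmark_of(p,th)[:4]:
            print(th,np.round(d["centre"],1),round(d["confidence"],2),world(p,d["centre"],z))
E
```

```text
{'clock': np.float64(0.0), 'joint_pos': array([1.237, 0.241, 0.004, 1.335, 0.   , 1.571]), 'joint_vel': array([ 0.   ,  0.002, -0.   ,  0.001,  0.001,  0.   ]), 'tau': array([ -0.002, -37.231,  25.241,   0.017,  -0.   ,  -0.   ]), 'eef_pos': array([0.164, 0.472, 0.23 ]), 'tool_rot': array([ 0.166,  0.986, -0.001, -0.   ]), 'ft_force': array([-0.499,  0.389, -0.045]), 'ft_torque': array([-0.001, -0.015,  0.017]), 'grasp_force': np.float64(0.0), 'grip_width': np.float64(0.085)}
top [ 0.4011 -0.0275  1.074 ] [ 0.1497  0.0259 -0.9884] 425.2852315712254
lid [345.3 261. ] 0.89 [ 0.4497 -0.1451  0.0437]
lid [343.6 212.3] 0.86 [ 0.5643 -0.1378  0.0674]
lid [402.3 221.9] 0.83 [ 0.5456 -0.2792  0.0582]
lid_bar [347.5 259.3] 0.88 [ 0.4529 -0.1482  0.062 ]
lid_bar [404.1 222.3] 0.74 [ 0.5442 -0.2825  0.062 ]
lid_lug [346.5 272. ] 0.87 [ 0.4234 -0.1473  0.0506]
lid_lug [395.6 235. ] 0.71 [ 0.5164 -0.2685  0.0339]
lid_lug [346.2 201.4] 0.67 [ 0.5904 -0.1435  0.0705]
lid_lug [251.1 205.7] 0.65 [0.5737 0.0831 0.0781]
block [342.8 212.8] 0.61 [ 0.5739 -0.1432  0.    ]
pot_mouth [231.7 215.9] 0.9 [0.5
[... 952 characters left out ...]
8 -0.1414  0.0418]
lid_lug [127.7 273. ] 0.62 [ 0.7728 -0.2165  0.048 ]
block [310.4 171. ] 0.88 [ 0.3614 -0.0117 -0.    ]
block [213. 203.] 0.68 [ 0.5269 -0.174  -0.    ]
block [218.2 221.7] 0.57 [ 0.5706 -0.1405  0.    ]
pot_mouth [347.  218.6] 0.69 [0.539  0.1186 0.08  ]
entry_slot [340.4 234.5] 0.72 [0.5799 0.1182 0.08  ]
entry_slot [368.6 371.8] 0.32 [0.8145 0.2316 0.08  ]
bleed_mark [324.6 224.4] 0.86 [0.5671 0.0842 0.08  ]
bleed_mark [328.6 212.9] 0.39 [0.5375 0.0824 0.08  ]
lock_mark [326.8 211.7] 0.65 [0.5358 0.0784 0.08  ]
tape_measure [247.8 304.2] 0.72 [ 0.7291 -0.0042  0.    ]
wrench [371.5 370.8] 0.77 [0.7721 0.2346 0.    ]
screw_jar [248.5 304.9] 0.36 [ 0.73   -0.0025  0.    ]
```

View pics/top.png

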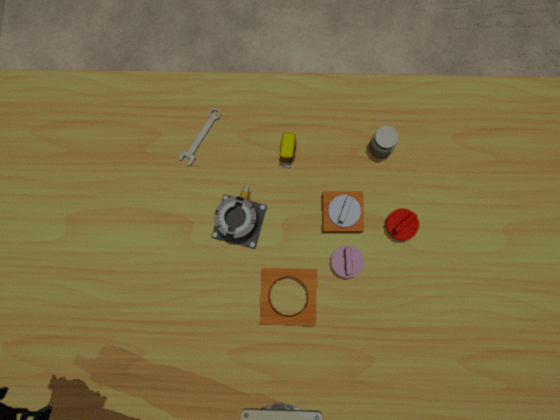

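Run:
```python
import cv2
a=cv2.imread("pics/top.png")[170:310,180:440]; cv2.imwrite("pics/top_c.png",cv2.resize(a,None,fx=3,fy=3,interpolation=cv2.INTER_CUBIC))
```

```text
(no output)
```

View pics/top_c.png

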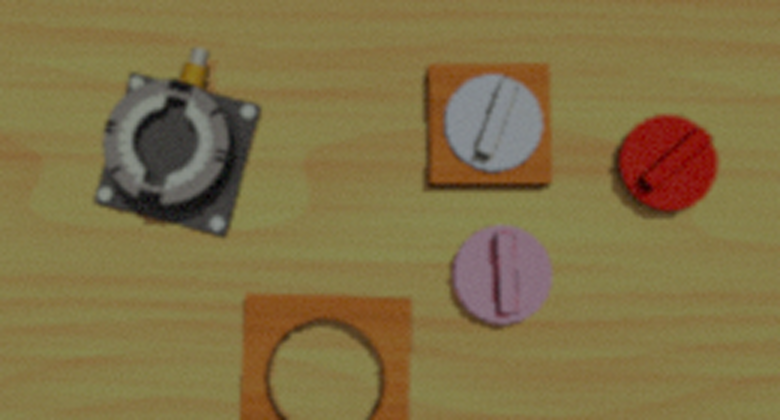

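View pics/scene.png

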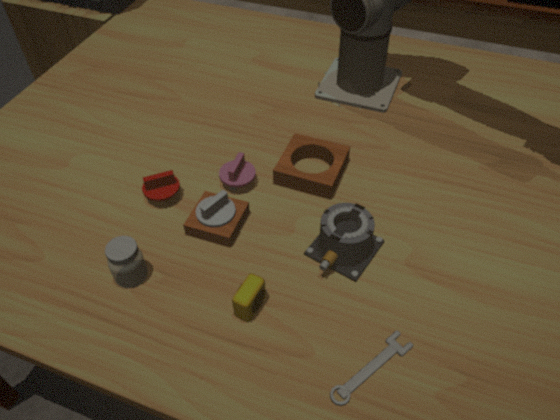

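Candidates for the lid in the top view are silver on the small block at (344,212), pink at (347,262) and red at (402,224). The crop confirms that the silver one on the small block is meant; the large block at (288,297) is the look-alike. The pot is at (236,217). Its entry slots and broad marks run roughly from (239,203) to (231,232).

```bash
cat > meas.py <<'E'
from h import *
np.set_printoptions(precision=4,suppress=True)
def circ(xy,r):
    from scipy.optimize import least_squares
    return least_squares(lambda c:np.hypot(*(xy-c).T)-r,xy.mean(0),loss="soft_l1",f_scale=.002).x
E
python3 - <<'E'
from meas import *
P={}
for c in ["top","scene"]:
    ps=[camera(c) for _ in range(4)]; p=ps[0]
    p["range_z"]=np.median([q["range_z"] for q in ps],0); W=cloud(p)
    img=np.mean([q["pixels"] for q in ps],0)
    np.savez(f"{c}.npz",img=img,W=W,K=p["intrinsics"],rvec=p["rvec"],tvec=p["tvec"])
    near=lambda x,y,r:np.hypot(W[...,0]-x,W[...,1]-y)<r
    m=near(.565,-.14,.05); b=W[m&(W[...,2]>.06)]
    print(c,"bar n",len(b),b.mean(0),np.median(b[:,2])); 
    r=cv2.minAreaRect(b[:,:2].astype(np.float32)*1000); print(r)
    d=W[m&(W[...,2]>.03)&(W[...,2]<.05)]; print("disc z",np.median(d[:,2]))
    (cx,cy),rr=cv2.minEnclosingCircle(d[:,:2].astype(np.float32)); print("disc circ",cx,cy,rr)
    ev=np.linalg.eigh(np.cov(b[:,:2].T))[1][:,1]; print("bar ang",np.degrees(np.arctan2(ev[1],ev[0])))
    q=W[near(.548,.125,.07)&(W[...,2]>.07)&(W[...,2]<.09)]
    print("rim n",len(q),np.median(q[:,2]),cv2.minEnclosingCircle(q[:,:2].astype(np.float32)))
    h=cv2.convexHull(q[:,:2].astype(np.float32))[:,0]; print("hull circ",circ(h,.05))
# rectified rim image at z=.08, 0.25mm/px, centre .548,.125; +x up, +y left
for c in ["top","scene"]:
    D=np.load(f"{c}.npz"); g=np.arange(-.07,.07,.00025)
    X,Y=np.meshgrid(g,g); pts=np.stack([.548-Y,.125-X,np.full_like(X,.08)],-1).reshape(-1,3)
    uv=cv2.projectPoints(pts,D["rvec"],D["tvec"],D["K"],None)[0].reshape(X.shape+(2,)).astype(np.float32)
    P[c]=cv2.remap(D["img"].astype(np.float32),uv[...,0],uv[...,1],cv2.INTER_CUBIC)
o=np.clip(np.hstack([P["top"],P["scene"]])*1.5,0,255).astype(np.uint8); o=cv2.resize(o,(800,400)); save("rect",o)
E
```

```text
top bar n 161 [ 0.5729 -0.1417  0.0698] 0.07000897556241338
((573.3631591796875, -141.99826049804688), (13.876971244812012, 63.3331184387207), 70.70943450927734)
disc z 0.039455730165280395
disc circ 0.5650151371955872 -0.13997040688991547 0.05003303289413452
bar ang 160.6096044263634
rim n 954 0.08034052062873324 ((0.5460367798805237, 0.12063373625278473), 0.05005691200494766)
hull circ [0.5464 0.1204]
scene bar n 243 [ 0.5762 -0.1394  0.0672] 0.0683149039162792
((573.7075805664062, -140.16476440429688), (15.059856414794922, 63.8011360168457), 70.64317321777344)
disc z 0.038312570702163665
disc circ 0.5652647018432617 -0.13979275524616241 0.049777284264564514
bar ang 160.52082488142898
rim n 1417 0.07883883175429876 ((0.5460565090179443, 0.12239403277635574), 0.05083313584327698)
hull circ [0.5463 0.1218]
```

View pics/rect.png

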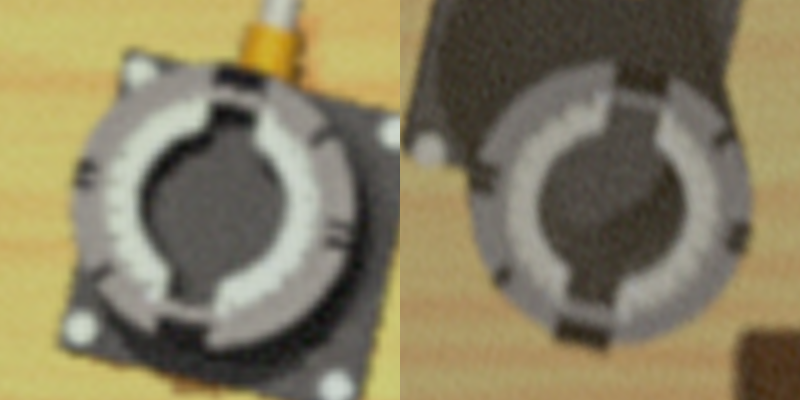

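```bash
cat >> meas.py <<'E'
from scipy.spatial.transform import Rotation as Ro
def go(target,yaw=None):
    "shift in tool axes (cm) and spin (deg) to TCP target, tool x axis (mod 180) at yaw deg"
    o=get_obs(); R=Ro.from_quat(o["tool_rot"]).as_matrix(); x=R[:,0]; y0=np.degrees(np.arctan2(x[1],x[0]))
    print("t",round(float(o["clock"]),2),"tcp",o["eef_pos"],"toolx yaw",round(y0,2),"tilt z",R[:,2],"F",o["ft_force"],"w",o["grip_width"],"g",o["grasp_force"],"q",o["joint_pos"])
    print("slide cm",R.T@(np.array(target)-o["eef_pos"])*100, "spin",None if yaw is None else -((yaw-y0+90)%180-90))
E
python3 - <<'E'
from meas import *
import workcell
print(getattr(workcell,"grip_point_offset",None),[n for n in dir(workcell) if n[0]!="_"])
go([.5735,-.141,.12],160.6)
# slot yaw: polar darkness of the rim band at 43-48mm
for c,ce in [("top",(.5464,.1204)),("scene",(.5463,.1218))]:
    D=np.load(f"{c}.npz"); a=np.radians(np.arange(0,360,.5)); r=np.arange(.042,.0485,.0005)
    A,Rr=np.meshgrid(a,r); pts=np.stack([ce[0]+Rr*np.cos(A),ce[1]+Rr*np.sin(A),np.full_like(A,.08)],-1).reshape(-1,3)
    uv=cv2.projectPoints(pts,D["rvec"],D["tvec"],D["K"],None)[0].reshape(A.shape+(2,)).astype(np.float32)
    g=cv2.remap(D["img"].mean(-1).astype(np.float32),uv[...,0],uv[...,1],cv2.INTER_LINEAR).mean(0)
    g=np.clip(np.median(g)-g-8,0,None); d=np.degrees(a); 
    for s in (-13,167):
        e=(d-s+180)%360-180; w=g*(abs(e)<18); print(c,"slot",s+(w*e).sum()/w.sum())
E
```

```text
0.0187 ['Unreachable', 'camera', 'get_obs', 'grip_point_offset', 'job_done', 'landmark_of', 'recognise']
t 1.6 tcp [0.1638 0.4724 0.2313] toolx yaw 160.88 tilt z [ 0.  0. -1.] F [-0.5346  0.0493  0.2004] w 0.0854602575040622 g 0.0 q [1.237  0.2406 0.005  1.3352 0.     1.5708]
slide cm [-58.805  -44.5343  11.1295] spin 0.275865939769659
top slot -12.128870489550847
top slot 166.17779056076378
scene slot -14.704203642010423
scene slot 168.0598143652446
```

Emit:
arm_command(slide=[[-4.5,-3.4,0],[-9,-6.8,0],[-13.5,-10.2,0],[-18,-13.6,0],[-22.5,-17,0]], spin=[0,0,0,0,0])

```text
clock: 2.22
eef_pos: [0.3215, 0.2366, 0.2316]
tool_rot: [0.166, 0.986, 0.0, 0.0]
ft_force: [0.7, 0.8, -0.2]
grip_width: 0.085
grasp_force: 0.0
```

Emit:
arm_command(slide=[[-4.5,-3.4,0],[-9,-6.8,0],[-13.5,-10.2,0],[-18,-13.6,0],[-22.5,-17,0]], spin=[0,0,0,0,0])

```text
clock: 2.85
eef_pos: [0.4785, 0.002, 0.2315]
tool_rot: [0.166, 0.986, 0.0, 0.0]
ft_force: [0.3, 1.2, 0.7]
grip_width: 0.0852
grasp_force: 0.0
```

Emit:
arm_command(slide=[[-4.5,-3.4,2],[-9,-6.8,4],[-13.8,-10.5,6],[-13.8,-10.5,8],[-13.8,-10.5,10]], spin=[0,0.3,0.3,0.3,0.3])

```text
clock: 3.48
eef_pos: [0.5737, -0.1418, 0.1299]
tool_rot: [0.17, 0.986, 0.0, -0.0]
ft_force: [-0.0, 0.1, -0.2]
grip_width: 0.0852
grasp_force: 0.0
```

Run:
```python
from meas import *
go([.5735,-.141,.046],160.6)
```

```text
t 3.48 tcp [ 0.5737 -0.1418  0.1299] toolx yaw 160.47 tilt z [-0.0009  0.0003 -1.    ] F [-0.0146  0.1215 -0.1812] w 0.08516822398400646 g 0.0 q [-0.2424  0.4787  0.0821  1.1752  0.0001  0.0985]
slide cm [0.0374 0.0742 8.3852] spin -0.1322440739502042
```

Emit:
arm_command(slide=[[0,0.1,2],[0,0.1,4],[0,0.1,6],[0,0.1,7.5],[0,0.1,8.4]], spin=[0,0,0,0,0], jaw=5)

```text
clock: 4.1
eef_pos: [0.5736, -0.1397, 0.0464]
tool_rot: [0.169, 0.986, 0.0, -0.0]
ft_force: [0.2, -0.6, -0.9]
grip_width: 0.05
grasp_force: 0.0
```

Emit:
arm_command(slide=[[0,0,0],[0,0,0],[0,0,0],[0,0,0],[0,0,0]], spin=[0,0,0,0,0], jaw=0.8)

```text
clock: 4.72
eef_pos: [0.5746, -0.1399, 0.0483]
tool_rot: [0.169, 0.986, -0.0, 0.001]
ft_force: [-1.2, 0.1, 4.8]
grip_width: 0.0132
grasp_force: 61.1
```

Emit:
arm_command(slide=[[0,0,0],[0,0,0],[0,0,-0.5],[0,0,-2],[0,0,-4]], spin=[0,0,0,0,0])

```text
clock: 5.35
eef_pos: [0.5729, -0.1394, 0.0873]
tool_rot: [0.169, 0.986, 0.0, -0.001]
ft_force: [-0.5, -0.2, -2.8]
grip_width: 0.013
grasp_force: 60.2
```

Emit:
arm_command(slide=[[0,0,-2],[0,0,-4],[0,0,-6],[0,0,-8],[0,0,-8]], spin=[0,0,0,0,0])

```text
clock: 5.98
eef_pos: [0.575, -0.1399, 0.1695]
tool_rot: [0.169, 0.986, -0.0, 0.002]
ft_force: [0.6, 0.6, -1.5]
grip_width: 0.013
grasp_force: 60.3
```

```bash
cat >> meas.py <<'E'
def lidpose():
    "bar axis estimate near the tool, lid in gripper"
    o=get_obs(); t=o["eef_pos"]
    for c in ["top","scene"]:
        p=camera(c); W=cloud(p); save(f"g_{c}_{o['clock']:.1f}",p["pixels"])
        m=(np.hypot(W[...,0]-t[0],W[...,1]-t[1])<.07)&(W[...,2]<t[2]+.012)&(W[...,2]>t[2]-.04); 
        d=W[m]; hi=np.abs(d[:,2]-np.median(d[:,2]))<.006
        print(c,len(d),"z pct",np.percentile(d[:,2],[10,50,90])); h=cv2.convexHull(d[hi][:,:2].astype(np.float32))[:,0]
        print(" hull centre r40",circ(h,.04), [ (x["centre"],round(x["confidence"],2)) for x in landmark_of(p,"lid")[:3]])
E
python3 - <<'E'
from meas import *
go([.5463,.1211,.15],166.9); lidpose()
E
```

```text
t 5.97 tcp [ 0.575  -0.1399  0.1695] toolx yaw 160.58 tilt z [ 0.0037 -0.0007 -1.    ] F [ 0.6302  0.6457 -1.5146] w 0.013004330313766353 g 60.27981877326965 q [-0.2388  0.4501  0.1437  1.2606  0.0002  0.1002]
slide cm [11.3898 23.6622  1.9219] spin -6.323559592834869
top 60 z pct [0.1591 0.1615 0.1632]
 hull centre r40 [ 0.5704 -0.142 ] []
scene 923 z pct [0.1536 0.1579 0.1743]
 hull centre r40 [ 0.574  -0.1376] [([208.6, 167.2], 0.83), ([158.8, 186.0], 0.71), ([237.0, 175.6], 0.68)]
```

Emit:
arm_command(slide=[[1.5,3.1,0],[3.8,7.9,0],[6.1,12.7,0],[8.4,17.4,0],[10.2,21.2,0]], spin=[-1,-2.5,-4,-5,-6.3])

```text
clock: 6.8
eef_pos: [0.547, 0.096, 0.1662]
tool_rot: [0.113, 0.994, -0.0, -0.001]
ft_force: [1.1, -0.3, -2.9]
grip_width: 0.0129
grasp_force: 60.3
```

Run:
```python
from meas import *
go([.5463,.1211,.131],166.9)
```

```text
t 6.8 tcp [0.547  0.096  0.1662] toolx yaw 166.98 tilt z [-0.0022 -0.0002 -1.    ] F [ 1.0517 -0.3224 -2.8834] w 0.012906909823987508 g 60.27264475822449 q [0.1736 0.3861 0.0365 1.2233 0.0002 0.401 ]
slide cm [0.6252 2.4301 3.521 ] spin 0.07592233825062067
```

Emit:
arm_command(slide=[[0.4,1.5,1],[0.6,2.4,2.5],[0.6,2.4,3.3],[0.6,2.4,3.3],[0.6,2.4,3.3]], spin=[0,0,0,0,0])

```text
clock: 7.42
eef_pos: [0.5482, 0.1178, 0.1344]
tool_rot: [0.115, 0.993, -0.0, 0.0]
ft_force: [-0.0, -0.1, -2.6]
grip_width: 0.0126
grasp_force: 60.2
```

Run:
```python
from meas import *
go([.5463,.1211,.131],166.9)
from scipy.optimize import least_squares
t=get_obs()["eef_pos"]
p=[camera("scene") for _ in range(4)]; q=p[0]; q["range_z"]=np.median([a["range_z"] for a in p],0); W=cloud(q)
z0=t[2]-.0163
d=W[(np.hypot(W[...,0]-t[0],W[...,1]-t[1])<.06)&(abs(W[...,2]-z0-.008)<.004)]
h=cv2.convexHull(d[:,:2].astype(np.float32))[:,0]
print("disc top n",len(d),np.median(d[:,2])-z0,"centre",circ(h,.04)); print((np.hypot(*(h-circ(h,.04)).T)*1000).round(1))
im=q["pixels"]; save("hov",cv2.resize(im[120:280,250:450],(800,640),interpolation=cv2.INTER_CUBIC)[:600])
W2=W[(np.hypot(W[...,0]-.5463,W[...,1]-.1211)<.06)&(abs(W[...,2]-.079)<.004)]
print("rim",len(W2),circ(cv2.convexHull(W2[:,:2].astype(np.float32))[:,0],.05))
```

```text
t 7.42 tcp [0.5482 0.1178 0.1344] toolx yaw 166.77 tilt z [ 0.0002 -0.0001 -1.    ] F [-0.0054 -0.1206 -2.6475] w 0.012628484934994284 g 60.24117708206177 q [ 0.2118  0.4174 -0.0027  1.1505 -0.0002  0.4426]
slide cm [0.2593 0.2794 0.3424] spin -0.1268051210355452
disc top n 748 0.007315432331595387 centre [0.5484 0.1195]
[40.1 40.1 39.8 39.3 39.2 39.5 39.4 39.1 39.5 39.9 39.5 39.1 39.2 39.5
 39.7 39.6 37.5 38.8 39.1 39.6 39.2 39.4 39.5 39.4 39.5 39.6 39.8 39.3
 39.2 39.3 40.5 39.9 39.8 40.1]
rim 823 [0.5461 0.1219]
```

View pics/hov.png

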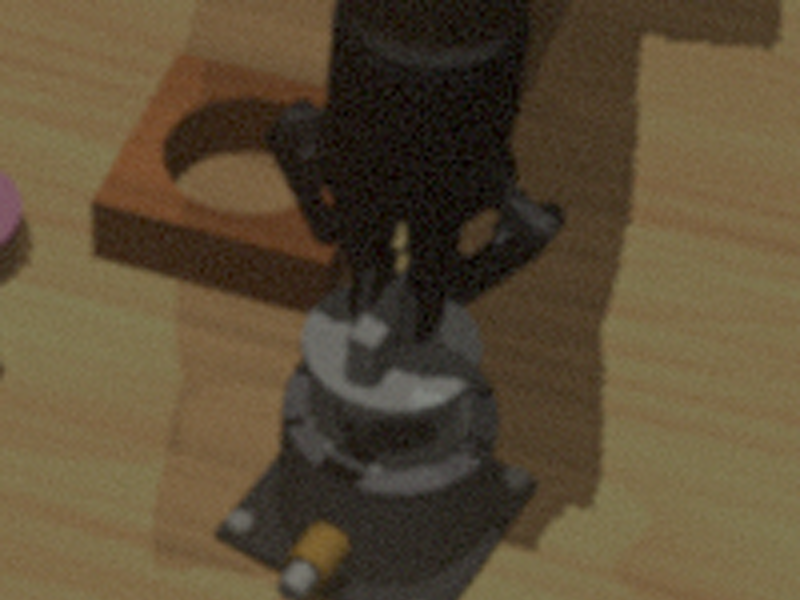

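Emit:
arm_command(slide=[[0.28,0.18,0],[0.28,0.18,0.5],[0.28,0.18,1],[0.28,0.18,1.5],[0.28,0.18,1.5]], spin=[0,0,0,0,0])

```text
clock: 8.25
eef_pos: [0.545, 0.1211, 0.1185]
tool_rot: [0.114, 0.993, -0.0, -0.001]
ft_force: [0.9, 0.5, -3.1]
grip_width: 0.0127
grasp_force: 60.3
```

Emit:
arm_command(slide=[[0,0,0.3],[0,0,0.6],[0,0,0.9],[0,0,1.2],[0,0,1.2]], spin=[0,0,0,0,0])

```text
clock: 8.88
eef_pos: [0.5452, 0.1212, 0.1069]
tool_rot: [0.114, 0.993, -0.0, -0.0]
ft_force: [-0.1, 0.5, -2.5]
grip_width: 0.0128
grasp_force: 60.3
```

Emit:
arm_command(slide=[[0,0,0.3],[0,0,0.6],[0,0,0.9],[0,0,1.0],[0,0,1.0]], spin=[0,0,0,0,0])

```text
clock: 9.5
eef_pos: [0.5454, 0.1212, 0.0972]
tool_rot: [0.114, 0.993, -0.0, -0.0]
ft_force: [0.1, -0.3, -3.3]
grip_width: 0.0127
grasp_force: 60.3
```

Run:
```python
from meas import *
go([.5459,.1202,.0963],166.9)
t=get_obs()["eef_pos"]
for c in ["scene"]:
    p=[camera(c) for _ in range(4)]; q=p[0]; W=cloud({**q,"range_z":np.median([a["range_z"] for a in p],0)})
    d=W[(np.hypot(W[...,0]-t[0],W[...,1]-t[1])<.06)&(abs(W[...,2]-.088)<.004)]
    r=W[(np.hypot(W[...,0]-t[0],W[...,1]-t[1])<.06)&(abs(W[...,2]-.078)<.005)]
    print("disc top",np.median(d[:,2]),"rim",np.median(r[:,2]),circ(cv2.convexHull(d[:,:2].astype(np.float32))[:,0],.04))
    im=q["pixels"]; save("seat",cv2.resize(im[150:290,270:430],(640,560),interpolation=cv2.INTER_CUBIC))
```

```text
t 9.5 tcp [0.5454 0.1212 0.0972] toolx yaw 166.87 tilt z [-0.0003 -0.     -1.    ] F [ 0.1036 -0.3451 -3.2587] w 0.01274022591735502 g 60.27019143104553 q [ 0.2187  0.4466 -0.0619  1.0626  0.      0.4478]
slide cm [-0.0713 -0.0889  0.0882] spin -0.025984204201762395
disc top 0.08799376222389255 rim 0.07890874501073819 [0.5457 0.1227]
```

View pics/seat.png

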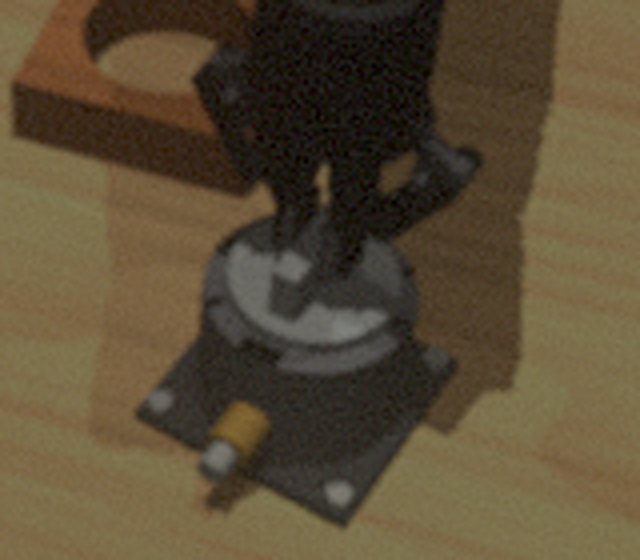

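The lid is down in the slots with its bar pointing at the broad mark near (260,345), and it is about 1 mm from contact. I'll lower it until it touches.

Emit:
arm_command(slide=[[0,0,0.05],[0,0,0.1],[0,0,0.15],[0,0,0.15],[0,0,0.15]], spin=[0,0,0,0,0])

```text
clock: 10.32
eef_pos: [0.5455, 0.1213, 0.0962]
tool_rot: [0.114, 0.993, 0.0, 0.0]
ft_force: [-2.7, 0.3, 2.7]
grip_width: 0.013
grasp_force: 60.9
```

Emit:
arm_command(slide=[[0,0,0],[0,0,0],[0,0,0],[0,0,0],[0,0,0]], spin=[4,8,12,16,20])

```text
clock: 10.95
eef_pos: [0.5458, 0.1208, 0.0962]
tool_rot: [0.286, 0.958, -0.0, 0.001]
ft_force: [-1.6, -1.7, 3.2]
grip_width: 0.0127
grasp_force: 61.0
```

Run:
```python
from meas import *
go([.5459,.1202,.0963],166.9-45); print(get_obs()["ft_torque"])
```

```text
t 10.95 tcp [0.5458 0.1208 0.0962] toolx yaw 146.75 tilt z [ 0.0009 -0.0007 -1.    ] F [-1.6018 -1.671   3.1654] w 0.01266296621999793 g 60.97869873046875 q [ 0.2184  0.4473 -0.0633  1.0594 -0.0009  0.7988]
slide cm [-0.0412 -0.0505 -0.0064] spin 24.84729554485932
[-0.278   0.2664  0.181 ]
```

Emit:
arm_command(slide=[[0,0,0],[0,0,0],[0,0,0],[0,0,0],[0,0,0]], spin=[5,10,15,20,25])

```text
clock: 11.58
eef_pos: [0.5459, 0.1209, 0.0962]
tool_rot: [0.487, 0.873, 0.0, 0.001]
ft_force: [-0.5, -1.1, 2.5]
grip_width: 0.0128
grasp_force: 60.9
```

Emit:
arm_command(slide=[[0,0,0],[0,0,0],[0,0,0],[0,0,0],[0,0,0]], spin=[0,0,0,0,0])

```text
clock: 12.2
eef_pos: [0.5459, 0.121, 0.0962]
tool_rot: [0.486, 0.874, 0.0, 0.001]
ft_force: [-1.2, -2.7, 4.9]
grip_width: 0.0127
grasp_force: 61.3
```

Run:
```python
from meas import *
go([.5459,.1202,.0963],166.9-45); print(get_obs()["ft_torque"])
t=get_obs()["eef_pos"]
p=[camera("scene") for _ in range(4)]; q=p[0]; W=cloud({**q,"range_z":np.median([a["range_z"] for a in p],0)})
n=np.hypot(W[...,0]-t[0],W[...,1]-t[1])<.06
d=W[n&(abs(W[...,2]-.087)<.004)]; b=W[n&(W[...,2]>.1)&(W[...,2]<.12)&(np.hypot(W[...,0]-t[0],W[...,1]-t[1])<.036)]
print("disc top",np.median(d[:,2]),circ(cv2.convexHull(d[:,:2].astype(np.float32))[:,0],.04))
im=np.mean([a["pixels"] for a in p],0)
save("fin",np.clip(1.6*cv2.resize(im[150:270,280:430],(750,600),interpolation=cv2.INTER_CUBIC),0,255).astype(np.uint8))
```

```text
t 12.2 tcp [0.5459 0.121  0.0962] toolx yaw 121.88 tilt z [ 0.001  -0.0005 -1.    ] F [-1.2078 -2.7209  4.8575] w 0.012683346658588626 g 61.319496631622314 q [ 0.2185  0.4474 -0.0632  1.0592 -0.0007  1.2328]
slide cm [-0.0639 -0.0415 -0.0084] spin -0.016601268604134134
[-0.6112  0.1719  0.0481]
disc top 0.08690214179968687 [0.5457 0.1223]
```

View pics/fin.png

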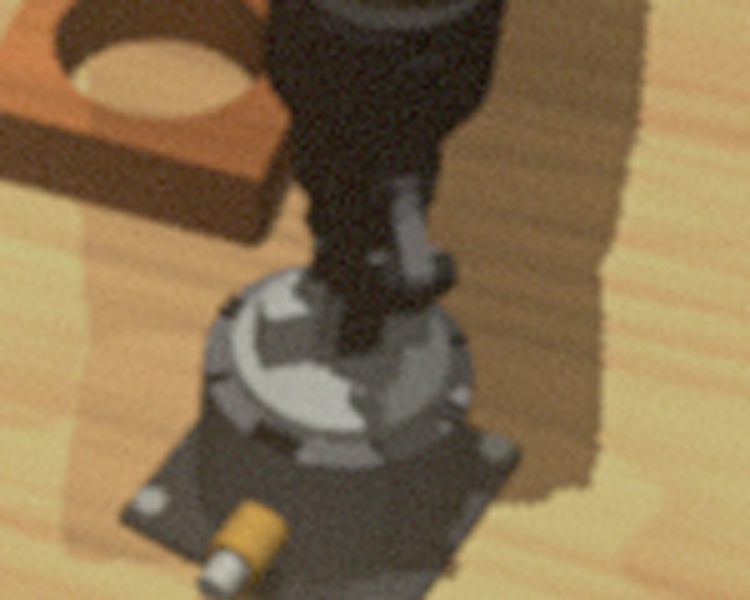

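The lid lies flush on the rim. Its bar end at about (285,335) in the crop points towards the single bleed mark at (215,380). I'll check the bar-end projection numerically and hand in only if it agrees.

Run:
```python
from meas import *
D=np.load("scene.npz")
def px(x): return (cv2.projectPoints(np.array([x],float),D["rvec"],D["tvec"],D["K"],None)[0].ravel()-[280,150])*5
e={}
for turn in (25,35,45,55):
    a=np.radians(-13.1-turn); e[turn]=px([.5459+.032*np.cos(a),.1216+.032*np.sin(a),.103]); print(turn,e[turn])
o=get_obs(); print(o["grasp_force"],o["ft_force"])
ok=np.linalg.norm(e[45]-[285,338])<25
print(ok, job_done() if ok else "check")
```

```text
25 [269.8936 351.4481]
35 [262.1787 340.9438]
45 [256.9832 329.7818]
55 [254.4374 318.3127]
61.32009029388428 [-0.7041 -3.7311  5.6419]
False check
```

My pixel estimate was rough, so I'll overlay the predicted bar outline to compare properly.

Run:
```python
from meas import *
D=np.load("scene.npz"); im=cv2.cvtColor(cv2.imread("pics/fin.png"),cv2.COLOR_BGR2RGB); out=[]
for turn in (30,45):
    a=np.radians(-13.1-turn); M=np.array([[np.cos(a),-np.sin(a)],[np.sin(a),np.cos(a)]]); j=im.copy()
    for z in (.088,.118):
        c=np.array([[.032,-.007],[.032,.007],[-.032,.007],[-.032,-.007]])@M.T+[.5459,.1218]
        uv=(cv2.projectPoints(np.c_[c,np.full(4,z)],D["rvec"],D["tvec"],D["K"],None)[0]-[280,150])*5
        cv2.polylines(j,[uv.astype(np.int32)],True,(255,0,0) if z<.1 else (0,255,0),1)
    out.append(j[220:480,170:520])
save("ov",np.hstack(out))
```

```text
(no output)
```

View pics/ov.png

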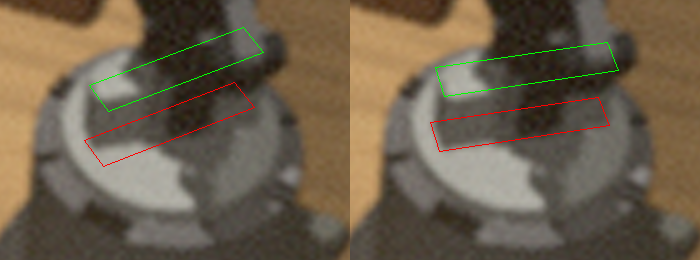

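The 45° outline on the right matches the bar: its bright top end sits at (458,80) and its lower edge lies on the red line. The 30° outline does not match. The lid is where it should be, so I'm handing in.

```bash
python3 -c "
from workcell import *
print(job_done())"
```

```text
the job is handed in; nothing more can be done
None
```

The lid lies flat on the pot's rim, turned clockwise about 45° to the bleed marks, still gripped at about 61 N, and the job is handed in; the hand-in call gave no verdict.

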